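Push the idler shaft home in a gearbox half

ROBOT

A 6-joint arm with a two-finger parallel gripper is mounted at the origin on the work surface. World frame = base frame: x ahead of the robot, y to its left, z up, the work surface at z = 0. Lengths are in m, angles in rad, forces in N, time in s.
With the tool pointing down it reaches from about 0.275 to 1 m from the base axis. Payload 8.4 kg.
Tool frame: the origin (TCP) lies midway between the tips of the shut fingers; the grasp point (between the pads) lies 19 mm behind it (ctrl.grip_point_offset is the distance from the TCP to the grasp point, in m); z points along the fingers, y is the direction in which the jaws open and shut (so a half turn about z gives the same grasp; the last joint's range is limited). The gripper opens to 85 mm and grips with 20 to 120 N. Pads are 22 mm wide; open, the fingers measure 114 mm over their backs; the gripper's body (76 mm by 85 mm) begins 54 mm behind the grasp point. The pads swing forward as they close: fully open they stand 13 mm farther back than shut.
Start: joints at [1.109, 0.353, 1.633, -0, 1.155, -0.002], TCP at [0.277, 0.56, 0.231] pointing down, gripper open.
Joint ranges: [-2.63, 2.63], [-0.92, 2.1], [0.06, 2.66], [-1.3, 4.44], [0, 2.69], [-3.02, 3.02]. Speed limits (rad/s): [2.22, 2.22, 2.79, 3.14, 3.14, 3.14].

INTERFACE

Orientations are given as a unit quaternion [w, x, y, z].
In Python, from plant import ctrl, imaging gives the robot as it stands. The module is installed in compiled form; this text tells all that it offers.
- The arm moves only by the tool arm_command, never from a script. Its argument "plan" is text: rows parted by semicolons, each of 5 numbers parted by spaces: the shift along the tool's x, y, z in mm, then the turn about the tool's z in rad, then the finger opening in mm, from 0 to 85.4. In form: tx ty tz spin jaw; .... A call has 1 to 8 rows; each row is the pose to reach, as a shift and turn from the pose measured when the call began, along the tool's axes at that moment; what a row does not reach only later rows make up. A row lasts 1/10 s, in which the tool goes at most 50 mm and 8.59 degrees, less where a joint would pass 70% of its speed; a pose out of reach is approached as far as the arm can. A call with a gripper value outside its range is refused whole. The fingers move at their own pace and stop on an object; "newtons" is the grip in N (left out, the last holds). Time passes only in rows, so rows that repeat a pose let the fingers close. It gives the time, the measured TCP pose, the force and the opening at its end, in the units of the state.
- ctrl.read_state(): the state, without advancing time (a new reading comes with each control period).
- imaging.camera(name): name is "side" or "top" or "wrist"; returns a dict with "image" (400x640x3 uint8, red, green, blue), "camera_matrix" (3x3 intrinsics, pixels), "pose" (4x4, takes a point from camera to world coordinates); the wrist camera has in their place "tool_from_camera" (4x4, takes a point from camera to tool coordinates, whose origin is the TCP and whose axes are the flange's). Camera axes: x right, y up, looking along -z (the intrinsics and any distortion apply to the point x, -y, -z); pixel columns grow to the right and rows downward; lengths in m; the calibration is good to about 2 mm. A picture is of the moment at which its call begins: read the wrist's pose just before it. There is no depth.
- ctrl.job_done(): hands the job in, once; it reports no verdict.
The state is a dict: "clock": time; "q": joint angles; "joint_vel": joint speeds; "tau": joint torques, N m; "ee_pos": TCP position; "tool_rot": TCP orientation; "ft_force": force on the tool from outside, world axes, zero at the start; "torque": the same for the moment, N m; "grip_width": finger opening in m.
Only numpy, scipy, OpenCV 4.12 (cv2) and the standard library are available. Lean on these libraries where they do the work, as an engineer would, in place of code of your own. Each camera call takes 0.05 s, during which the arm holds its last target.

TASK

Fit the idler shaft to the gearbox: take the middle-length shaft from the shaft rack, feel for the blind bore in the middle boss of the gearbox half, and push the shaft gently straight in until it stands upright on the bottom of the bore, fully home; then let go. Do not force it against the alloy, and leave the other shafts, the gear and the driver where they are.

Things in the scene. Friction and masses are not known exactly. Their poses are not given: they have to be found in the camera images.
- idler_shaft: Plain bright steel dowel, 12 mm diameter, 60 mm long, 1 mm chamfer at both ends, about 53 g. Origin at the centre of its lower end, z up along it. Starts upright in one of the rack's three pockets (which one varies), standing 48 mm out of the rack, its top 72 mm above the table: the middle one in height.
- cradle: Fixed grey cradle, base 236 x 156 x 10 mm, origin at the centre of its underside, x along its length, z up. Clamped on it, parallel to it, open side up, lies an aluminium gearbox half: a tapered tub 189 mm long, 92 mm wide at its broad (-x) end, its rim 44 mm above the table; nothing here is higher. The thin case is damaged by more than 40 N from shaft or gripper.
- bore_nominal (a point): Nominal centre of the bore's mouth, on the boss face 44 mm above the table, 12 mm along the cradle's +x from its origin. The round boss (44 mm diameter, flat top) has a plain blind bore, 13 mm diameter, sharp-edged, no chamfer (dry; friction about 0.6). The gearbox was laid in by hand: the true bore is up to 4 mm off this point along the cradle's x and up to 3 mm along its y, and stays there.
- shaft_rack: Fixed black block 44 (x) x 170 (y) x 24 mm with three pockets in a row along its y, 60 mm apart (at y = -60, 0, 60 mm), 15 mm in diameter, 12 mm deep. Origin at the centre of its underside. Each pocket holds one upright steel shaft.
- long_shaft: Bystander: steel shaft, 12 mm diameter, 80 mm long, upright in another pocket (top 92 mm above the table). Origin at its lower end.
- stub_shaft: Bystander: steel shaft, 12 mm diameter, 40 mm long, upright in another pocket (top 52 mm above the table). Origin at its lower end.
- idler_gear: Bystander: dark steel gear, 58 mm across, 14 mm thick, bore 13 mm, lying on the table beyond the work. Origin at the centre of its underside.
- hex_driver: Bystander: screwdriver-like driver with a black handle, 200 mm long, lying on the table beyond the work. Origin at its middle, on the table.
- bore_bottom (a point): Nominal centre of the bore's flat bottom, 22 mm below its mouth, 22 mm above the table (same sideways error as the mouth). The first 9 mm of the bore are loose; from there on a push fit resists with about 11 N (some more when pushed fast) all the way to the bottom. Fully home the shaft rests on the bottom and stands 38 mm out of the boss.

How it is judged:
By the outcome, as a careful person would: the job done as asked, in the order asked, and still so for the second after the job is handed in, with the robot touching nothing.
It also fails if it takes over 64 s, if anything falls off the work surface, if the arm or the gripper's body presses on something with over 40 N, if the wrist force passes 120 N, or if a joint passes its speed limit or range.

## Working session

There is one attempt and no reset: what is moved stays moved. The work goes in short steps, Python scripts to look and compute and a tool call to move; the robot and the scene stay as the last step left them, time stands still between calls to the robot, and variables do not carry over. Pictures are saved under pics/ and viewed, and the job is handed in when it is done.

Besides the shell and the picture viewer there is one more tool, called after "Call:" as name(argument=value, ...) on one line, values as JSON. arm_command: Moves the arm, as the interface text tells. Its arguments: {"type":"object","properties":{"plan":{"type":"string"},"newtons":{"type":"number"}},"required":["plan"]}

```bash
mkdir -p pics; cat > h.py <<'E'
import numpy as np, cv2
from plant import ctrl, imaging
def snap(name, fn):
    s=ctrl.read_state(); c=imaging.camera(name)
    cv2.imwrite('pics/'+fn, c['image'][:,:,::-1])
    np.savez('pics/'+fn+'.npz', **{k:np.array(v) for k,v in c.items()}, ee=s['ee_pos'], rot=s['tool_rot'])
    return c,s
E
python3 - <<'E'
from h import *
s=ctrl.read_state(); print(s); print(ctrl.grip_point_offset)
for n in ('side','top','wrist'):
    c,s=snap(n,n+'0.png'); print(n,[k for k in c]); print(c['camera_matrix']); print(c.get('pose',c.get('tool_from_camera')))
    print({k:v for k,v in c.items() if k not in('image','camera_matrix','pose','tool_from_camera')})
E
```

```text
{'clock': 0.0, 'q': array([ 1.10861726e+00,  3.53651672e-01,  1.63414712e+00,  1.47056434e-05,
        1.15518995e+00, -2.40362221e-03]), 'joint_vel': array([ 6.71893736e-05,  9.97480583e-05,  7.17296482e-05,  6.68392356e-04,
        1.70502666e-03, -6.66868082e-04]), 'tau': array([-4.96754583e-04, -6.05248189e+01, -3.42068374e+01, -1.68762022e-04,
        9.34777607e-03,  1.81977663e-05]), 'ee_pos': array([0.27712535, 0.55966588, 0.23055392]), 'tool_rot': array([-1.67239017e-04,  2.27871041e-01,  9.73691071e-01, -6.77745585e-04]), 'ft_force': array([-0.71379932,  0.60673792,  0.12699798]), 'torque': array([-0.00406081, -0.01659119,  0.06343034]), 'grip_width': 0.08515964785880964}
0.0187
side ['image', 'camera_matrix', 'pose']
[[453.70341085   0.         324.64031951]
 [  0.         453.70341085 204.51408849]
 [  0.           0.           1.        ]]
[[ 0.66727417  0.54024633 -0.51271735  0.19771514]
 [-0.7445495   0.46555289 -0.47844179 -0.38155462]
 [-0.01977938  0.7009953   0.71289155  0.6822799 ]
 [ 0.          0.          0.          1.        ]]
{}
top ['image', 'camera_matrix', 'pose']
[[506.86904198   0.         306.59705677]
 [  0.         506.86904198 196.41580122]
 [  0.           0.           1.        ]]
[[-0.04291821  0.97630337 -0.21210789  0.44870333]
 [-0.99906957 -0.04103718  0.01326467  0.02724163]
 [ 0.00424603  0.21247983  0.97715623  1.00848553]
 [ 0.          0.          0.          1.        ]]
{}
wrist ['image', 'camera_matrix', 'tool_from_camera']
[[347.78859091   0.         325.37051403]
 [  0.         347.78859091 195.07954443]
 [  0.           0.           1.        ]]
[[ 3.74929890e-04  9.62155560e-01  2.72500528e-01  6.92692213e-02]
 [ 9.99999479e-01 -6.19516334e-04  8.11526466e-04  6.80389743e-04]
 [ 9.49633230e-04  2.72500082e-01 -9.62155291e-01 -1.43563994e-01]
 [ 0.00000000e+00  0.00000000e+00  0.00000000e+00  1.00000000e+00]]
{}
```

View pics/side0.png

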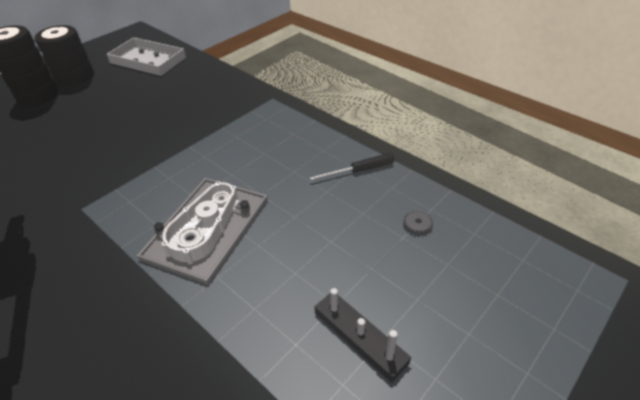

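View pics/top0.png

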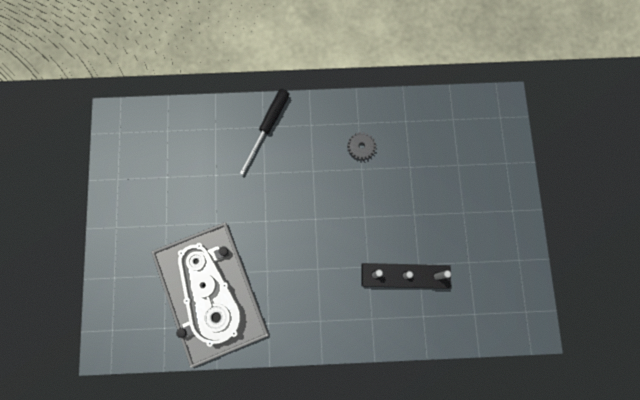

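View pics/wrist0.png

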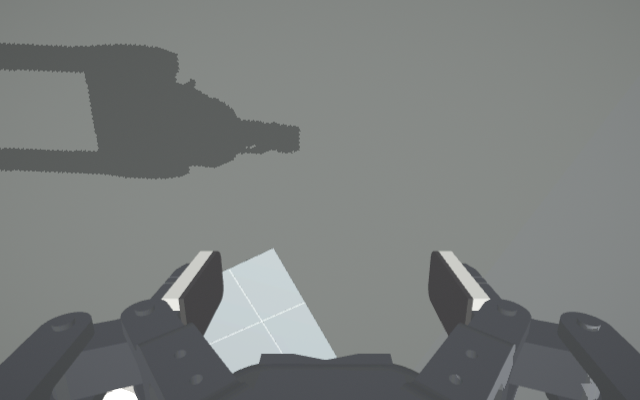

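The side view shows the shaft rack with shafts at (334,300), (361,325) and (392,345). The gearbox is around (205,210) in the side view and (203,285) in the top view. I'll enlarge both areas.

```bash
python3 - <<'E'
import cv2
t=cv2.imread('pics/top0.png'); s=cv2.imread('pics/side0.png')
r=lambda im,f:cv2.resize(im,None,fx=f,fy=f,interpolation=cv2.INTER_CUBIC)
cv2.imwrite('pics/t_rack.png',r(t[250:310,350:470],6))
cv2.imwrite('pics/t_gb.png',r(t[215:370,145:275],3.8))
cv2.imwrite('pics/s_rack.png',r(s[280:385,305:420],5))
E
```

```text
(no output)
```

View pics/t_rack.png

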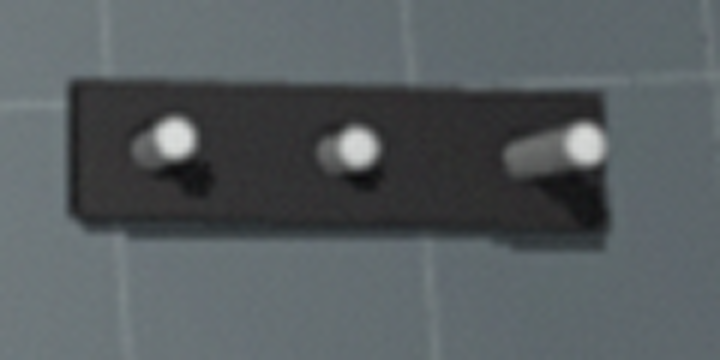

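View pics/t_gb.png

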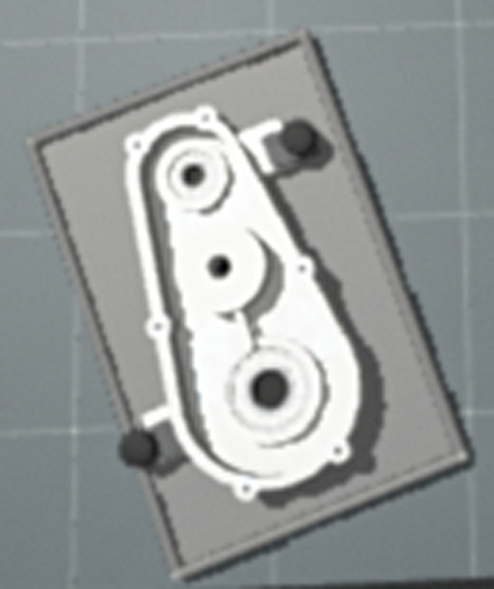

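View pics/s_rack.png

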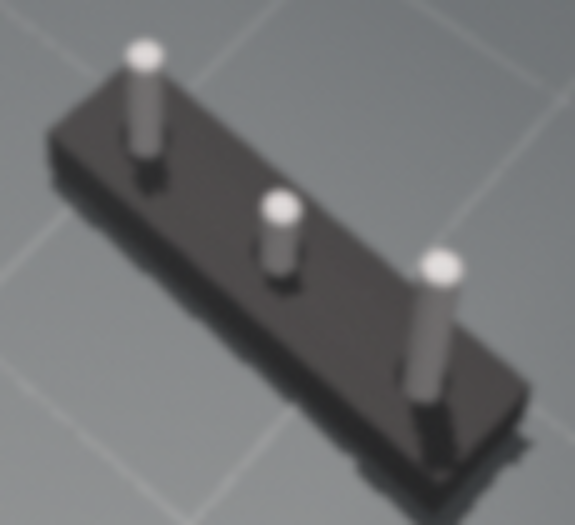

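The idler is the left (+y) shaft. Its top is at crop px (175,138) in the top view and (145,55) in the side view. The boss bore is at crop px (220,266) in the top view.

```bash
cat >> h.py <<'E'
def Rq(q):
    from scipy.spatial.transform import Rotation as R
    return R.from_quat([q[1],q[2],q[3],q[0]]).as_matrix()
def pose(d):
    if 'pose' in d: return d['pose']
    T=np.eye(4); T[:3,:3]=Rq(d['rot']); T[:3,3]=d['ee']; return T@d['tool_from_camera']
def ray(d,u,v):
    K=d['camera_matrix']; P=pose(d)
    r=np.array([(u-K[0,2])/K[0,0],-(v-K[1,2])/K[1,1],-1.]); return P[:3,3],P[:3,:3]@r
def at_z(d,u,v,z):
    o,r=ray(d,u,v); return o+r*(z-o[2])/r[2]
def proj(d,p):
    P=pose(d);K=d['camera_matrix']; c=P[:3,:3].T@(np.array(p)-P[:3,3]); return K[0,2]+K[0,0]*c[0]/-c[2],K[1,2]+K[1,1]*c[1]/c[2]
def load(fn): return dict(np.load('pics/'+fn+'.npz'))
E
python3 - <<'E'
from h import *
np.set_printoptions(precision=4,suppress=True)
t=load('top0.png'); s=load('side0.png')
f=lambda x,o,k:o+(x+.5)/k-.5
T=lambda x,y,z:at_z(t,f(x,145,3.8),f(y,215,3.8),z)
print('idler top',at_z(t,f(175,350,6),f(138,250,6),.072),'side',at_z(s,f(145,305,5),f(55,280,5),.072))
print('stub',at_z(t,f(357,350,6),f(148,250,6),.052),at_z(s,f(282,305,5),f(208,280,5),.052))
print('long',at_z(t,f(586,350,6),f(144,250,6),.092),at_z(s,f(441,305,5),f(268,280,5),.092))
b=T(220,266,.044); print('bore',b, 'side px',proj(s,b))
C=[T(x,y,.012) for x,y in ((30,140),(305,35),(468,458),(180,578))]
C=np.array(C);print(C,np.linalg.norm(np.diff(np.vstack([C,C[:1]]),axis=0),axis=1))
c=C.mean(0); e=(C[0]+C[1]-C[2]-C[3])[:2]; e/=np.linalg.norm(e); print(c,e,c[:2]+.012*e, np.arctan2(e[1],e[0]))
E
```

```text
idler top [ 0.5038 -0.1114  0.072 ] side [ 0.503  -0.1108  0.072 ]
stub [ 0.4994 -0.1709  0.052 ] [ 0.4987 -0.1709  0.052 ]
long [ 0.4956 -0.2311  0.092 ] [ 0.4944 -0.2302  0.092 ]
bore [0.4972 0.2163 0.044 ] side px (np.float64(206.61571083309107), np.float64(208.21617595622465))
[[0.5672 0.3206 0.012 ]
 [0.6161 0.1783 0.012 ]
 [0.3988 0.0989 0.012 ]
 [0.3478 0.2422 0.012 ]] [0.1505 0.2313 0.1521 0.233 ]
[0.4825 0.21   0.012 ] [0.9404 0.34  ] [0.4938 0.2141] 0.34689598940876554
```

Call:
arm_command(plan="-34 -34 6 0.145 50; -68 -68 12 0.29 50; -102 -102 18 0.435 50; -136 -136 24 0.58 50; -170 -170 30 0.725 50; -204 -204 36 0.87 50; -238 -238 42 1.015 50; -272 -272 48 1.16 50", newtons=30)

```text
clock: 0.95
ee_pos: [0.4004, 0.1935, 0.1829]
tool_rot: [0.0, 0.726, 0.688, -0.0]
ft_force: [1.5, -0.1, -0.3]
grip_width: 0.05
```

```bash
cat >> h.py <<'E'
def delta(target, yang=None):
    s=ctrl.read_state(); R=Rq(s['tool_rot']); d=np.array(target)-s['ee_pos']
    ya=np.arctan2(R[1,1],R[0,1])
    print('t',round(s['clock'],2),'ee',s['ee_pos'].round(4),'F',s['ft_force'].round(2),'M',s['torque'].round(3),'w',round(s['grip_width']*1e3,1),'tilt',R[:,2].round(4),'yang',round(np.degrees(ya),2),'q6',round(s['q'][5],2))
    print('tool delta mm',(R.T@d*1e3).round(2), 'spin', None if yang is None else round(ya-np.radians(yang),4))
E
python3 - <<'E'
from h import *
delta([.5034,-.1111,.14],-3.9)
E
```

```text
t 0.95 ee [0.4004 0.1935 0.1829] F [ 1.5  -0.07 -0.26] M [0.023 0.008 0.013] w 50.0 tilt [-1.e-04 -8.e-04 -1.e+00] yang -3.13 q6 0.5
tool delta mm [-298.46  119.46   43.14] spin 0.0135
```

Call:
arm_command(plan="-42 17 6 0.002 50; -84 34 12 0.004 50; -126 51 18 0.006 50; -168 68 24 0.008 50; -210 85 30 0.01 50; -252 102 36 0.013 50; -298.5 119.5 43 0.013 50; -298.5 119.5 43 0.013 50")

```text
clock: 1.75
ee_pos: [0.5048, -0.1159, 0.1395]
tool_rot: [0.001, 0.732, 0.681, -0.0]
ft_force: [0.4, 1.0, -0.4]
grip_width: 0.0501
```

```bash
python3 - <<'E'
from h import *
delta([.5034,-.1111,.042],-3.9)
snap('wrist','w1.png')
w=load('w1.png'); print(proj(w,[.5034,-.1111,.072]))
E
```

```text
t 1.75 ee [ 0.5048 -0.1159  0.1395] F [ 0.37  0.96 -0.43] M [ 0.012  0.025 -0.032] w 50.1 tilt [ 9.0e-04 -2.2e-03 -1.0e+00] yang -4.1 q6 -0.15
tool delta mm [ 4.94 -1.89 97.49] spin -0.0034
(np.float64(322.3113349871901), np.float64(202.57528614752954))
```

View pics/w1.png

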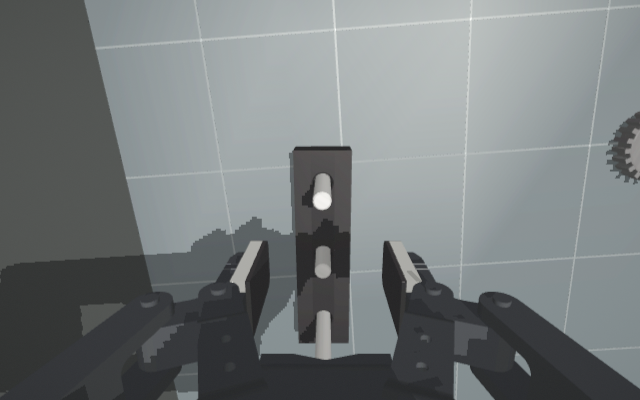

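The wrist view shows the idler's top at (322,201), against a predicted (322.3,202.6), so they agree. I'll descend to grasp.

Call:
arm_command(plan="5 -2 10 0 50; 5 -2 30 -0.003 50; 5 -2 55 -0.003 50; 5 -2 80 -0.003 50; 5 -2 93 -0.003 50; 5 -2 98.5 -0.003 50; 5 -2 98.5 -0.003 50; 5 -2 98.5 -0.003 50")

```text
clock: 2.6
ee_pos: [0.5025, -0.1084, 0.0417]
tool_rot: [0.001, 0.731, 0.683, -0.0]
ft_force: [0.0, 0.3, 0.7]
grip_width: 0.0502
```

```bash
python3 - <<'E'
from h import *
delta([.5034,-.1111,.041],-3.9)
snap('wrist','w2.png')
E
```

```text
t 2.6 ee [ 0.5025 -0.1084  0.0417] F [0.05 0.33 0.71] M [ 0.018 -0.001  0.062] w 50.2 tilt [ 4.0e-04 -1.1e-03 -1.0e+00] yang -3.91 q6 -0.15
tool delta mm [-2.59  1.05  0.68] spin -0.0001
```

View pics/w2.png

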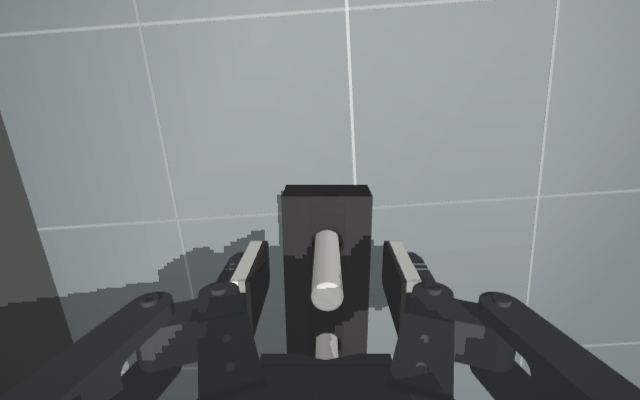

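Shaft top is at about (327,297), centred between the pads. I'll check it against the pose and correct.

```bash
python3 - <<'E'
from h import *
w=load('w2.png'); print(proj(w,[.5034,-.1111,.072]), at_z(w,327,297,.072), at_z(w,326,233,.024))
c=w['image'][220:320,280:380,::-1]; cv2.imwrite('pics/w2c.png',cv2.resize(c,None,fx=6,fy=6,interpolation=cv2.INTER_CUBIC))
E
```

```text
(np.float64(327.6622557293755), np.float64(299.78714492956004)) [ 0.50323322 -0.10991436  0.072     ] [ 0.50329396 -0.10409928  0.024     ]
```

View pics/w2c.png

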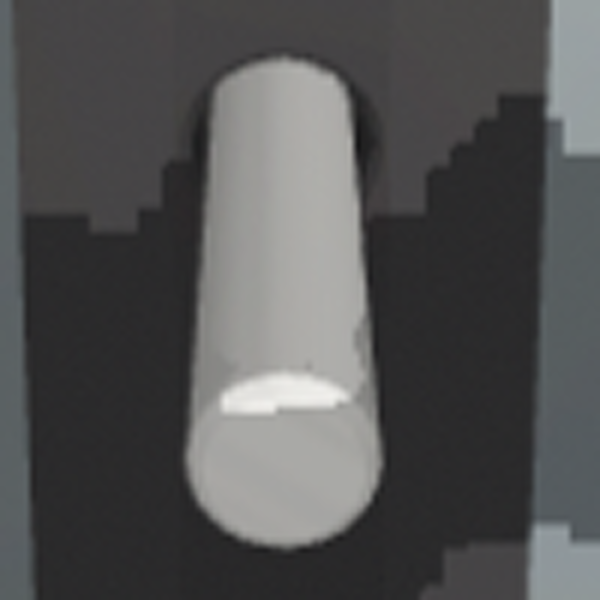

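Call:
arm_command(plan="-1.6 0.8 0.7 0 50; -1.6 0.8 0.7 0 30; -1.6 0.8 0.7 0 15; -1.6 0.8 0.7 0 8; -1.6 0.8 0.7 0 8; -1.6 0.8 0.7 0 8; -1.6 0.8 0.7 0 8; -1.6 0.8 0.7 0 8", newtons=30)

```text
clock: 3.45
ee_pos: [0.5036, -0.1103, 0.0414]
tool_rot: [0.001, 0.731, 0.683, -0.0]
ft_force: [0.2, -0.1, 6.2]
grip_width: 0.011
```

```bash
python3 - <<'E'
from h import *
delta([.5034,-.1099,.041],-3.9)
E
```

```text
t 3.45 ee [ 0.5036 -0.1103  0.0414] F [ 0.22 -0.09  6.19] M [-0.065  0.169 -0.023] w 11.0 tilt [ 0.0012 -0.0014 -1.    ] yang -3.91 q6 -0.15
tool delta mm [ 0.42 -0.22  0.45] spin -0.0002
```

Call:
arm_command(plan="0 0 -5 0 8; 0 0 -15 0 8; 0 0 -30 0 8; 0 0 -50 0 8; 0 0 -75 0 8; 0 0 -95 0 8; 0 0 -100 0 8; 0 0 -100 0 8")

```text
clock: 4.25
ee_pos: [0.5039, -0.1103, 0.1423]
tool_rot: [0.002, 0.731, 0.683, 0.0]
ft_force: [-0.1, 0.4, -1.3]
grip_width: 0.0109
```

```bash
python3 - <<'E'
from h import *
delta([.4972,.2163,.10],-3.9)
snap('wrist','w3.png');snap('side','s3.png')
E
python3 - <<'E'
import cv2,sys
a=cv2.imread('pics/w3.png')[200:400,220:440]; b=cv2.imread('pics/s3.png')[200:400,250:470]
import numpy as np
cv2.imwrite('pics/c3.png',cv2.resize(np.hstack([a,b]),None,fx=1.8,fy=1.8))
E
```

```text
t 4.25 ee [ 0.5039 -0.1103  0.1423] F [-0.06  0.36 -1.34] M [ 0.015 -0.006  0.044] w 10.9 tilt [ 0.003  -0.0018 -1.    ] yang -3.92 q6 -0.15
tool delta mm [325.47 -29.13  41.67] spin -0.0003
```

View pics/c3.png

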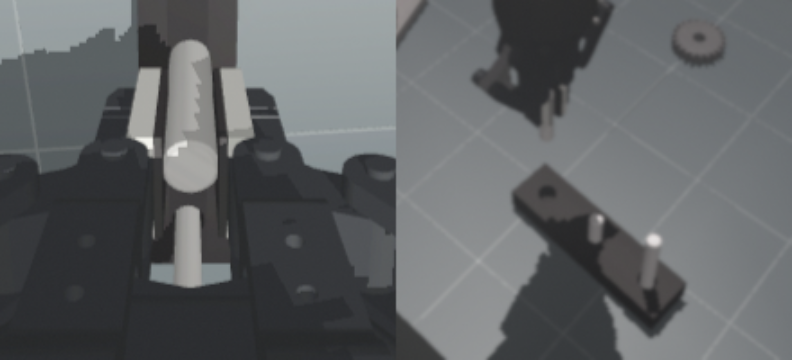

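Call:
arm_command(plan="30 -3 0 0 8; 76 -7 0 0 8; 123 -11 2 0 8; 170 -15 5 0 8; 217 -19 10 0 8; 264 -24 15 0 8; 305 -27 18 0 8; 325.5 -29 20 0 8")

```text
clock: 5.15
ee_pos: [0.4952, 0.2195, 0.1188]
tool_rot: [0.0, 0.73, 0.683, -0.001]
ft_force: [-1.0, 0.3, -0.7]
grip_width: 0.0111
```

Call:
arm_command(plan="0 0 0 0 8; 0 0 0 0 8")

```text
clock: 5.35
ee_pos: [0.4941, 0.2192, 0.1175]
tool_rot: [-0.0, 0.73, 0.684, -0.002]
ft_force: [-0.0, -0.5, -0.9]
grip_width: 0.0111
```

```bash
python3 - <<'E'
from h import *
delta([.4972,.2163,.085],-3.9)
snap('wrist','w4.png');snap('top','t4.png');snap('side','s4.png')
w=load('w4.png');print(proj(w,[.4972,.2163,.044]))
E
```

```text
t 5.35 ee [0.4941 0.2192 0.1175] F [-0.03 -0.47 -0.94] M [-0.042  0.034 -0.044] w 11.1 tilt [-0.0039 -0.0027 -1.    ] yang -3.71 q6 0.48
tool delta mm [-2.63  3.42 32.46] spin 0.0032
(np.float64(330.6921974782609), np.float64(210.64720169594204))
```

View pics/w4.png

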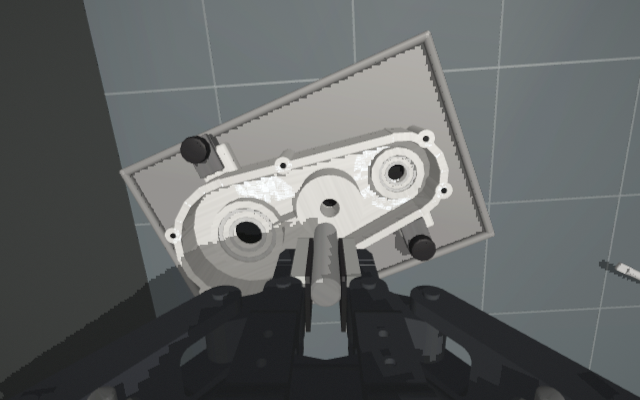

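The wrist view shows the boss bore at about (330,208), predicted (330.7,210.6), with the shaft's lower end near (325,228). I'll enlarge it.

```bash
python3 - <<'E'
from h import *
w=load('w4.png')
c=w['image'][160:310,265:415,::-1]; cv2.imwrite('pics/w4c.png',cv2.resize(c,None,fx=4,fy=4,interpolation=cv2.INTER_CUBIC))
E
```

```text
(no output)
```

View pics/w4c.png

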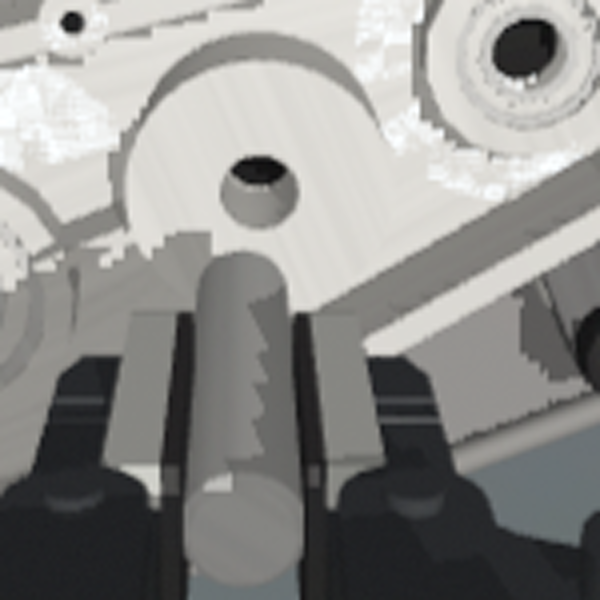

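```bash
python3 - <<'E'
from h import *
np.set_printoptions(precision=4,suppress=True)
w=load('w4.png'); R=Rq(w['rot'])
b=at_z(w,329.5,207.6,.044); e=at_z(w,265+242.5/4-.5,160+291.5/4-.5,w['ee'][2]-.029)
tp=at_z(w,265+244/4-.5,160+529/4-.5,w['ee'][2]+.031)
print('bore',b,'end',e,'top',tp); print('tool frame mm: end',R.T@(e-w['ee'])*1e3,'top',R.T@(tp-w['ee'])*1e3)
t=load('t4.png'); 
for n,u in(('t4',proj(t,b)),('s4',proj(load('s4.png'),b))): print(n,u)
a=t['image'][235:335,150:270,::-1]; c=load('s4.png')['image'][160:260,150:270,::-1]
cv2.imwrite('pics/ts4.png',cv2.resize(np.hstack([a,c]),None,fx=3.3,fy=3.3,interpolation=cv2.INTER_CUBIC))
E
```

```text
bore [0.4965 0.2185 0.044 ] end [0.494  0.2193 0.0885] top [0.4945 0.2204 0.1485]
tool frame mm: end [ 0.1529  0.0045 28.9999] top [  1.1497   0.2637 -31.0048]
t4 (np.float64(201.3994484426368), np.float64(285.01616536532725))
s4 (np.float64(205.70123030392745), np.float64(207.88608682493302))
```

View pics/ts4.png

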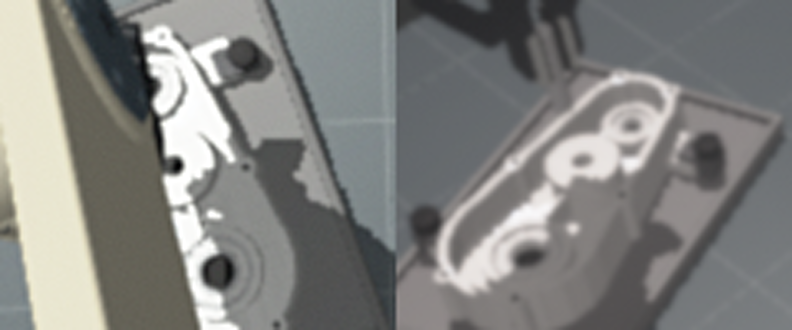

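Call:
arm_command(plan="-0.5 2.6 5 0 8; -0.5 2.6 12 0 8; -0.5 2.6 20 0.003 8; -0.5 2.6 27 0.003 8; -0.5 2.6 31 0.003 8; -0.5 2.6 32.5 0.003 8; -0.5 2.6 32.5 0.003 8; -0.5 2.6 32.5 0.003 8")

```text
clock: 6.3
ee_pos: [0.4975, 0.2176, 0.0861]
tool_rot: [-0.0, 0.731, 0.682, -0.001]
ft_force: [0.0, -0.4, -0.2]
grip_width: 0.0109
```

```bash
python3 - <<'E'
from h import *
delta([.4965,.2185,.075],-3.9)
snap('wrist','w5.png')
w=load('w5.png');print(proj(w,[.4965,.2185,.044]))
c=w['image'][170:320,255:405,::-1]; cv2.imwrite('pics/w5c.png',cv2.resize(c,None,fx=4,fy=4,interpolation=cv2.INTER_CUBIC))
E
```

```text
t 6.3 ee [0.4975 0.2176 0.0861] F [ 0.03 -0.42 -0.17] M [0.035 0.042 0.012] w 10.9 tilt [-0.0021 -0.002  -1.    ] yang -4.02 q6 0.48
tool delta mm [ 0.87 -1.08 11.07] spin -0.0021
(np.float64(323.3630012170013), np.float64(222.40310601955304))
```

View pics/w5c.png

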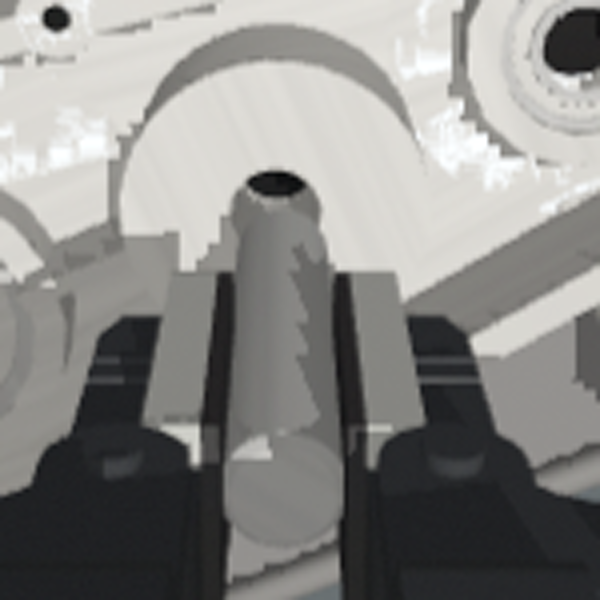

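Bore is at (323.6,222.4), predicted (323.4,222.4), so the bore estimate holds. I'll go down to just above the boss face and settle.

Call:
arm_command(plan="0.7 -1.1 4 0 8; 0.7 -1.1 8 -0.002 8; 0.7 -1.1 10 -0.002 8; 0.7 -1.1 11 -0.002 8; 0.7 -1.1 11 -0.002 8; 0.7 -1.1 11 -0.002 8; 0.7 -1.1 11 -0.002 8; 0.7 -1.1 11 -0.002 8")

```text
clock: 7.15
ee_pos: [0.4966, 0.2184, 0.0753]
tool_rot: [0.0, 0.731, 0.683, -0.001]
ft_force: [-1.0, 0.1, -0.1]
grip_width: 0.0109
```

```bash
python3 - <<'E'
from h import *
delta([.4965,.2184,.073],-3.9)
snap('wrist','w6.png'); snap('side','s6.png')
delta([.4965,.2184,.073],-3.9)
w=load('w6.png');print(proj(w,[.4965,.2185,.044]))
c=w['image'][170:320,255:405,::-1]; d=load('s6.png')['image'][160:260,150:250,::-1]
cv2.imwrite('pics/w6c.png',cv2.resize(c,None,fx=4,fy=4,interpolation=cv2.INTER_CUBIC))
cv2.imwrite('pics/s6c.png',cv2.resize(d,None,fx=6,fy=6,interpolation=cv2.INTER_CUBIC))
E
```

```text
t 7.15 ee [0.4966 0.2184 0.0753] F [-1.    0.09 -0.08] M [-0.003  0.013 -0.001] w 10.9 tilt [-0.0018 -0.0018 -1.    ] yang -3.91 q6 0.48
tool delta mm [ 0.03 -0.13  2.29] spin -0.0002
t 7.25 ee [0.4966 0.2183 0.0752] F [ 0.44 -0.21 -0.58] M [-0.01   0.021 -0.02 ] w 11.1 tilt [-0.0018 -0.0018 -1.    ] yang -3.91 q6 0.48
tool delta mm [ 0.05 -0.1   2.24] spin -0.0002
(np.float64(324.9514218459424), np.float64(230.7131816833505))
```

View pics/w6c.png

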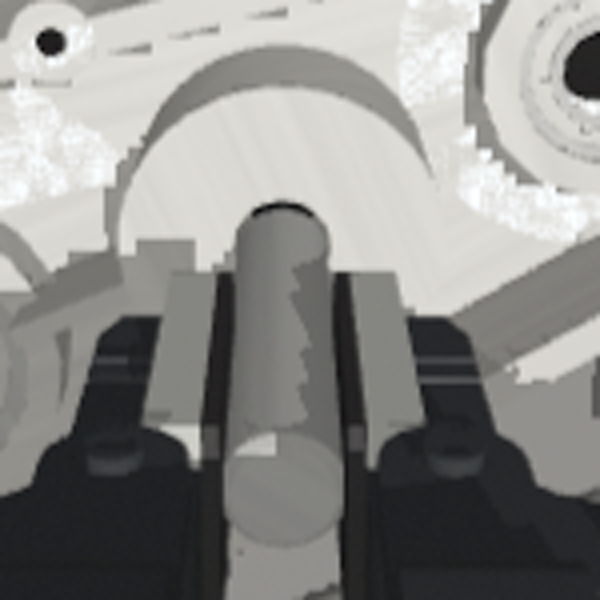

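View pics/s6c.png

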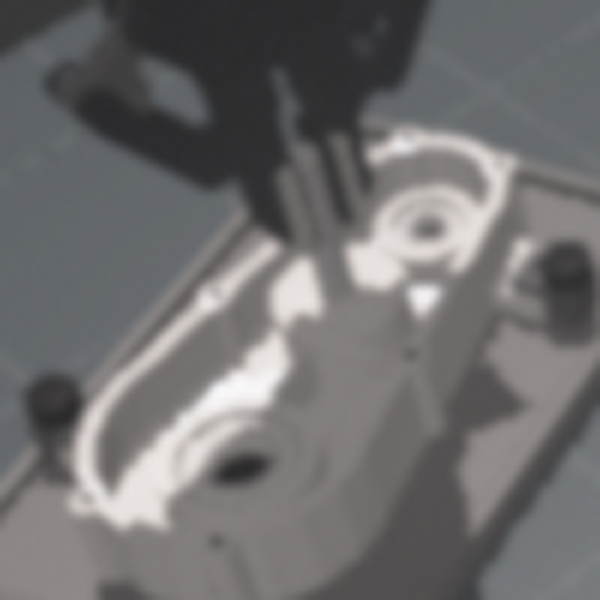

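Shaft end and bore mouth look concentric: the bore arc is just visible behind the end at crop (282,203). I'll feel downward gently.

Call:
arm_command(plan="0 0 0.4 0 8; 0 0 0.8 0 8; 0 0 1.2 0 8; 0 0 1.6 0 8; 0 0 2 0 8; 0 0 2.4 0 8; 0 0 2.6 0 8; 0 0 2.8 0 8")

```text
clock: 8.05
ee_pos: [0.4966, 0.2184, 0.0725]
tool_rot: [0.0, 0.731, 0.683, -0.001]
ft_force: [0.6, 1.3, -0.6]
grip_width: 0.0114
```

```bash
python3 - <<'E'
from h import *
delta([.4965,.2184,.070],-3.9)
E
```

```text
t 8.05 ee [0.4966 0.2184 0.0725] F [ 0.57  1.26 -0.56] M [ 0.02  -0.004  0.02 ] w 11.4 tilt [-0.0018 -0.0018 -1.    ] yang -3.91 q6 0.48
tool delta mm [ 0.03 -0.11  2.46] spin -0.0003
```

Call:
arm_command(plan="0 0 0.3 0 8; 0 0 0.6 0 8; 0 0 0.9 0 8; 0 0 1.2 0 8; 0 0 1.5 0 8; 0 0 1.7 0 8; 0 0 1.9 0 8; 0 0 2 0 8")

```text
clock: 8.85
ee_pos: [0.4966, 0.2184, 0.0704]
tool_rot: [0.0, 0.731, 0.683, -0.001]
ft_force: [-0.4, -0.4, -0.5]
grip_width: 0.011
```

```bash
python3 - <<'E'
from h import *
delta([.4965,.2184,.066],-3.9)
E
```

```text
t 8.85 ee [0.4966 0.2184 0.0704] F [-0.37 -0.38 -0.54] M [0.025 0.002 0.007] w 11.0 tilt [-0.0018 -0.0018 -1.    ] yang -3.91 q6 0.48
tool delta mm [ 0.03 -0.07  4.42] spin -0.0002
```

It's about 3 mm into the bore with no contact force. Continuing through the loose section.

Call:
arm_command(plan="0 0 0.6 0 8; 0 0 1.2 0 8; 0 0 1.8 0 8; 0 0 2.4 0 8; 0 0 3 0 8; 0 0 3.6 0 8; 0 0 4.2 0 8; 0 0 4.6 0 8")

```text
clock: 9.65
ee_pos: [0.4966, 0.2183, 0.0657]
tool_rot: [0.0, 0.731, 0.683, -0.001]
ft_force: [0.0, -0.5, -0.3]
grip_width: 0.0108
```

```bash
python3 - <<'E'
from h import *
delta([.4965,.2184,.0514],-3.9)
snap('wrist','w7.png')
c=load('w7.png')['image'][170:320,255:405,::-1]
cv2.imwrite('pics/w7c.png',cv2.resize(c,None,fx=4,fy=4,interpolation=cv2.INTER_CUBIC))
E
```

```text
t 9.65 ee [0.4966 0.2183 0.0657] F [ 0.03 -0.49 -0.27] M [-0.029 -0.016 -0.038] w 10.8 tilt [-0.0019 -0.0018 -1.    ] yang -3.91 q6 0.48
tool delta mm [ 0.1  -0.03 14.33] spin -0.0002
```

View pics/w7c.png

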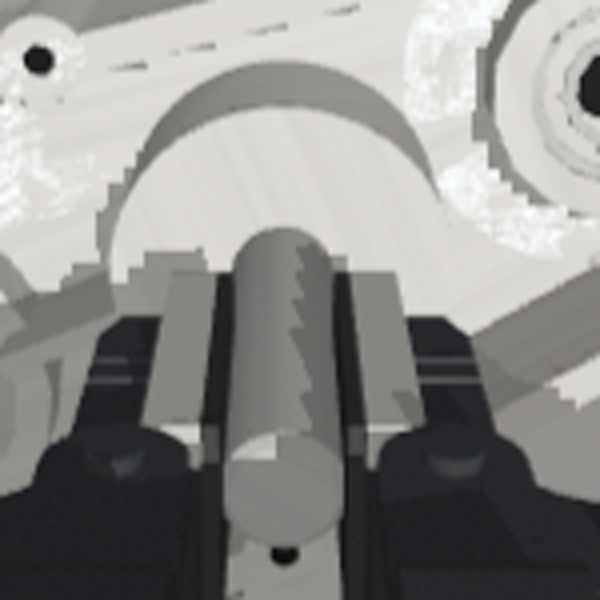

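The shaft has entered the bore, and its visible length has shortened with no side force. Now slowly into the push fit.

Call:
arm_command(plan="0 0 0.3 0 8; 0 0 0.6 0 8; 0 0 0.9 0 8; 0 0 1.2 0 8; 0 0 1.5 0 8; 0 0 1.8 0 8; 0 0 2.1 0 8; 0 0 2.4 0 8")

```text
clock: 10.5
ee_pos: [0.4967, 0.2185, 0.0641]
tool_rot: [0.0, 0.731, 0.683, -0.001]
ft_force: [-2.7, -0.6, 10.3]
grip_width: 0.0108
```

Call:
arm_command(plan="0 0 0.3 0 8; 0 0 0.6 0 8; 0 0 0.9 0 8; 0 0 1.2 0 8; 0 0 1.5 0 8; 0 0 1.8 0 8; 0 0 2.1 0 8; 0 0 2.4 0 8")

```text
clock: 11.3
ee_pos: [0.4968, 0.2185, 0.0623]
tool_rot: [0.0, 0.731, 0.683, -0.001]
ft_force: [-2.3, -1.4, 10.9]
grip_width: 0.011
```

```bash
python3 - <<'E'
from h import *
delta([.4965,.2184,.0514],-3.9)
E
```

```text
t 11.3 ee [0.4968 0.2185 0.0623] F [-2.3  -1.4  10.87] M [-0.181  0.585  0.013] w 11.0 tilt [-0.0014 -0.0015 -1.    ] yang -3.91 q6 0.48
tool delta mm [-0.11 -0.24 10.93] spin -0.0002
```

Call:
arm_command(plan="0 0 0.8 0 8; 0 0 1.2 0 8; 0 0 1.6 0 8; 0 0 2 0 8; 0 0 2.4 0 8; 0 0 2.8 0 8; 0 0 3.2 0 8; 0 0 3.6 0 8")

```text
clock: 12.1
ee_pos: [0.4968, 0.2185, 0.0594]
tool_rot: [0.0, 0.731, 0.683, -0.001]
ft_force: [-3.6, -0.6, 9.5]
grip_width: 0.0109
```

Call:
arm_command(plan="0 0 0.8 0 8; 0 0 1.2 0 8; 0 0 1.6 0 8; 0 0 2 0 8; 0 0 2.4 0 8; 0 0 2.8 0 8; 0 0 3.2 0 8; 0 0 3.6 0 8")

```text
clock: 12.9
ee_pos: [0.4968, 0.2185, 0.0564]
tool_rot: [0.0, 0.731, 0.683, -0.001]
ft_force: [-3.5, -1.1, 11.3]
grip_width: 0.0109
```

```bash
python3 - <<'E'
from h import *
delta([.4965,.2184,.0514],-3.9)
snap('wrist','w8.png')
c=load('w8.png')['image'][170:320,255:405,::-1]
cv2.imwrite('pics/w8c.png',cv2.resize(c,None,fx=4,fy=4,interpolation=cv2.INTER_CUBIC))
E
```

```text
t 12.9 ee [0.4968 0.2185 0.0564] F [-3.46 -1.11 11.33] M [-0.217  0.648  0.031] w 10.9 tilt [-0.0013 -0.0015 -1.    ] yang -3.91 q6 0.48
tool delta mm [-0.14 -0.27  5.01] spin -0.0002
```

View pics/w8c.png

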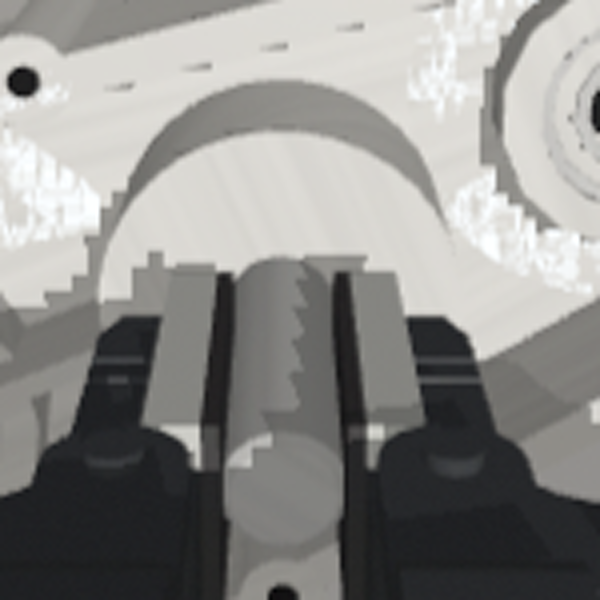

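The shaft hasn't slipped: its top is at the same image place. Side force is about -3.5 N in x, so I'll ease 0.2 mm toward -x while pushing.

Call:
arm_command(plan="0 -0.2 0.8 0 8; 0 -0.2 1.1 0 8; 0 -0.2 1.4 0 8; 0 -0.2 1.8 0 8; 0 -0.2 2.2 0 8; 0 -0.2 2.6 0 8; 0 -0.2 3 0 8; 0 -0.2 3.3 0 8")

```text
clock: 13.75
ee_pos: [0.4968, 0.2186, 0.0538]
tool_rot: [0.0, 0.731, 0.683, -0.001]
ft_force: [-2.1, -1.6, 10.6]
grip_width: 0.0108
```

Call:
arm_command(plan="0 -0.1 0.7 0 8; 0 -0.1 0.9 0 8; 0 -0.1 1.1 0 8; 0 -0.1 1.3 0 8; 0 -0.1 1.5 0 8; 0 -0.1 1.7 0 8; 0 -0.1 1.9 0 8; 0 -0.1 2 0 8")

```text
clock: 14.55
ee_pos: [0.4967, 0.2186, 0.0524]
tool_rot: [0.0, 0.731, 0.683, -0.001]
ft_force: [-2.5, -0.8, 9.9]
grip_width: 0.0109
```

Call:
arm_command(plan="0 0 0.6 0 8; 0 0 0.7 0 8; 0 0 0.8 0 8; 0 0 0.9 0 8; 0 0 1 0 8; 0 0 1.1 0 8; 0 0 1.2 0 8; 0 0 1.2 0 8")

```text
clock: 15.35
ee_pos: [0.4968, 0.2185, 0.0518]
tool_rot: [0.0, 0.731, 0.683, -0.001]
ft_force: [-3.0, -0.4, 10.0]
grip_width: 0.0108
```

Call:
arm_command(plan="0 0 0.6 0 8; 0 0 0.7 0 8; 0 0 0.8 0 8; 0 0 0.9 0 8; 0 0 1 0 8; 0 0 1 0 8")

```text
clock: 15.95
ee_pos: [0.4968, 0.2185, 0.0514]
tool_rot: [0.0, 0.731, 0.683, -0.001]
ft_force: [-2.4, -1.6, 12.1]
grip_width: 0.0108
```

Call:
arm_command(plan="0 0 0.7 0 8; 0 0 0.8 0 8; 0 0 0.9 0 8; 0 0 1 0 8; 0 0 1.1 0 8; 0 0 1.2 0 8; 0 0 1.2 0 8")

```text
clock: 16.65
ee_pos: [0.4969, 0.2186, 0.0514]
tool_rot: [0.0, 0.731, 0.683, -0.001]
ft_force: [-4.5, -2.4, 15.9]
grip_width: 0.0107
```

It stalled at TCP z = 51.4 mm, exactly the expected home height, with force rising. One slightly firmer push to confirm, still well under 40 N.

Call:
arm_command(plan="0 0 0.9 0 8; 0 0 1.1 0 8; 0 0 1.3 0 8; 0 0 1.5 0 8; 0 0 1.5 0 8; 0 0 1.5 0 8")

```text
clock: 17.25
ee_pos: [0.497, 0.2187, 0.0513]
tool_rot: [0.0, 0.731, 0.683, -0.0]
ft_force: [-6.2, -2.3, 19.7]
grip_width: 0.0107
```

```bash
python3 - <<'E'
from h import *
delta([.4965,.2184,.0514],-3.9)
snap('wrist','w9.png')
c=load('w9.png')['image'][170:320,255:405,::-1]
cv2.imwrite('pics/w9c.png',cv2.resize(c,None,fx=4,fy=4,interpolation=cv2.INTER_CUBIC))
E
```

```text
t 17.25 ee [0.497  0.2187 0.0513] F [-6.22 -2.32 19.65] M [-0.443  1.185 -0.013] w 10.7 tilt [-2.0e-04 -1.1e-03 -1.0e+00] yang -3.91 q6 0.48
tool delta mm [-0.31 -0.5  -0.1 ] spin -0.0002
```

View pics/w9c.png

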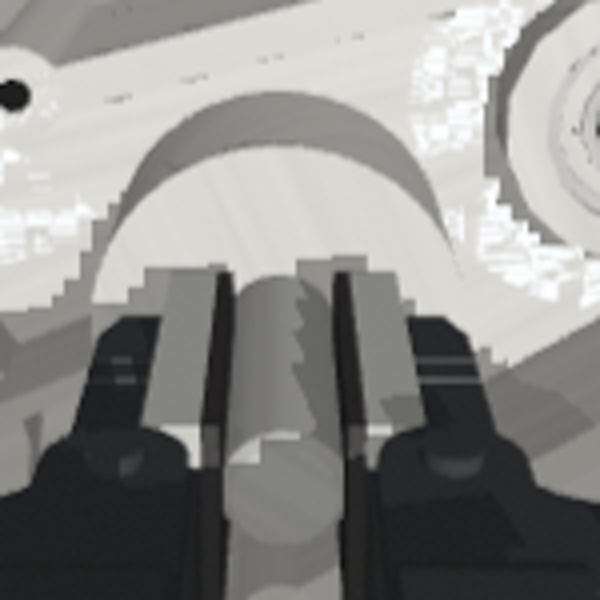

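Home: no movement at 20 N, and no slip (shaft top edge still at crop y≈545). I'll relax the push, then let go.

Call:
arm_command(plan="-0.3 -0.4 0.2 0 8; -0.3 -0.4 0.1 0 8; -0.3 -0.4 0.1 0 20; -0.3 -0.4 0.1 0 30; -0.3 -0.4 0.1 0 45; -0.3 -0.4 0.1 0 45; -0.3 -0.4 0.1 0 45")

```text
clock: 18.0
ee_pos: [0.4965, 0.2184, 0.051]
tool_rot: [0.0, 0.731, 0.683, -0.001]
ft_force: [0.0, -0.1, -0.2]
grip_width: 0.0449
```

```bash
python3 - <<'E'
from h import *
delta([.4965,.2184,.0514],-3.9)
snap('wrist','w10.png')
c=load('w10.png')['image'][170:320,255:405,::-1]
cv2.imwrite('pics/w10c.png',cv2.resize(c,None,fx=4,fy=4,interpolation=cv2.INTER_CUBIC))
E
```

```text
t 18.0 ee [0.4965 0.2184 0.051 ] F [ 0.04 -0.07 -0.2 ] M [ 0.023 -0.005  0.039] w 44.9 tilt [-5.0e-04 -1.2e-03 -1.0e+00] yang -3.91 q6 0.48
tool delta mm [ 0.04 -0.   -0.36] spin -0.0002
```

View pics/w10c.png

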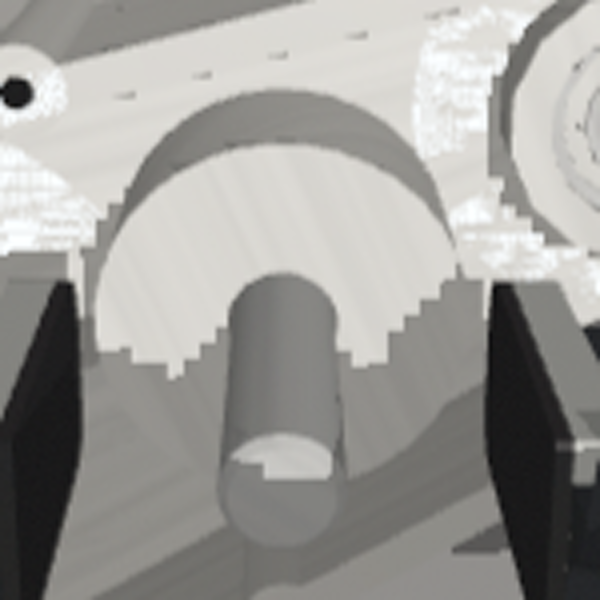

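Released, and the shaft stands free between the pads. Retreating straight up, then checking the height.

Call:
arm_command(plan="0 0 -8 0 45; 0 0 -25 0 45; 0 0 -50 0 45; 0 0 -80 0 45; 0 0 -115 0 45; 0 0 -150 0 45; 0 0 -170 0 45; 0 0 -170 0 45")

```text
clock: 18.85
ee_pos: [0.4983, 0.2193, 0.2249]
tool_rot: [0.001, 0.731, 0.683, 0.002]
ft_force: [0.4, -0.4, 0.3]
grip_width: 0.0447
```

Call:
arm_command(plan="0 -30 0 0 45; 0 -70 0 0 45; 0 -100 0 0 45; 0 -120 0 0 45; 0 -120 0 0 45; 0 -120 0 0 45")

```text
clock: 19.45
ee_pos: [0.3787, 0.2276, 0.2241]
tool_rot: [0.001, 0.731, 0.683, 0.002]
ft_force: [0.6, 0.4, 0.2]
grip_width: 0.0449
```

```bash
python3 - <<'E'
from h import *
delta([.4965,.2184,.0514],-3.9)
s,_=snap('side','s11.png'); t,_=snap('top','t11.png'); snap('wrist','w11.png')
for n in('s11.png','t11.png','w11.png'):
    d=load(n); print(n,'top of shaft at z .082',proj(d,[.4966,.2185,.082]),'.084',proj(d,[.4966,.2185,.084]),'mouth',proj(d,[.4966,.2185,.044]))
a=load('s11.png')['image'][165:245,165:245,::-1];b=load('t11.png')['image'][245:325,160:240,::-1]
cv2.imwrite('pics/st11.png',cv2.resize(np.hstack([a,b]),None,fx=5,fy=5,interpolation=cv2.INTER_CUBIC))
E
```

```text
t 19.45 ee [0.3787 0.2276 0.2241] F [0.57 0.4  0.22] M [-0.05  -0.068  0.026] w 44.9 tilt [ 0.0056  0.0013 -1.    ] yang -3.86 q6 0.61
tool delta mm [ -1.53 117.18 173.39] spin 0.0007
s11.png top of shaft at z .082 (np.float64(201.60406813681874), np.float64(194.04492948138264)) .084 (np.float64(201.38099328373772), np.float64(193.29391181883335)) mouth (np.float64(205.70750380458563), np.float64(207.85981099340995))
t11.png top of shaft at z .082 (np.float64(197.18320647367534), np.float64(284.1082040035984)) .084 (np.float64(196.95320976908238), np.float64(284.0598823030909)) mouth (np.float64(201.3733639459452), np.float64(284.9885450276706))
w11.png top of shaft at z .082 (np.float64(462.91454327500264), np.float64(183.4778393154313)) .084 (np.float64(463.8282279171957), np.float64(184.04806474668618)) mouth (np.float64(447.57027931504035), np.float64(173.90157073237063))
```

View pics/st11.png

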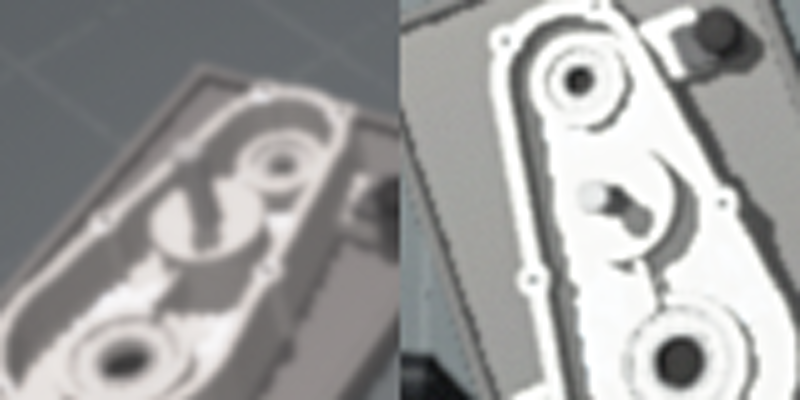

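View pics/w11.png

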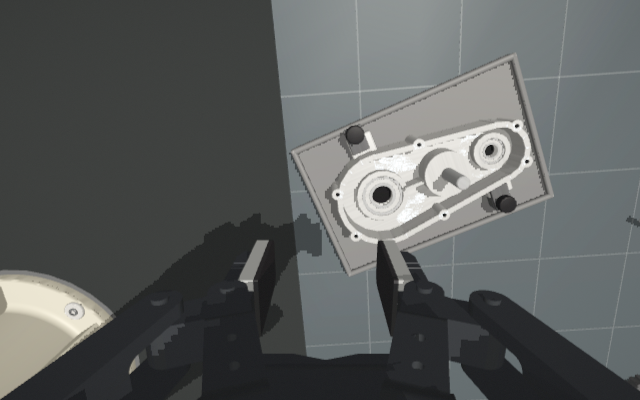

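View pics/s11.png

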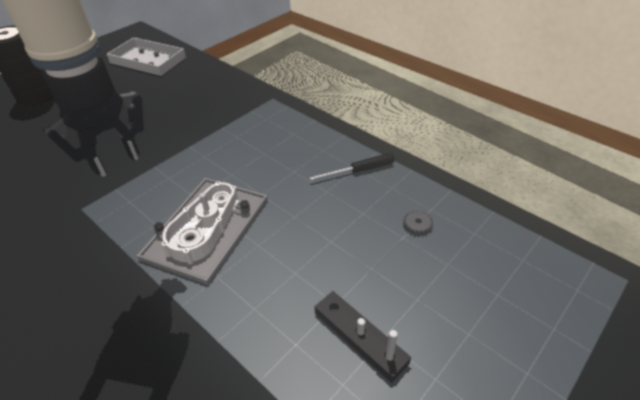

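```bash
python3 - <<'E'
from h import *
c=load('w11.png')['image'][135:215,400:500,::-1].copy()
cv2.imwrite('pics/w11c.png',cv2.resize(c,None,fx=7,fy=7,interpolation=cv2.INTER_CUBIC))
E
```

```text
(no output)
```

View pics/w11c.png

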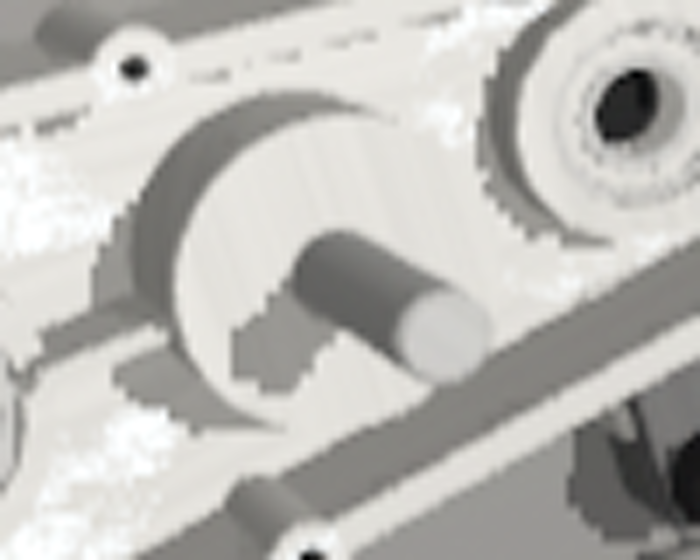

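The shaft's top is at (463.0,182.6), against a predicted (462.9,183.5) for fully home. It stands upright in the middle boss, so I'm handing in.

```bash
python3 -c "
from plant import ctrl
print(ctrl.job_done()); s=ctrl.read_state(); print(s['clock'],s['ft_force'],s['joint_vel'].round(3))"
```

```text
the job is handed in; nothing more can be done
None
the job is handed in; nothing more can be done
```

The idler shaft is fitted: it stands upright in the middle boss, fully home on the bottom of the bore, and the gripper has let go and backed clear. I handed the job in after about 19.5 s. The hand-in reports no verdict.

**Bore position:** The wrist camera put it at about (0.4965, 0.2185), roughly 2 mm off my first estimate from the top camera. I used the wrist value, and the shaft entered the mouth without touching the edge.

**Insertion force:** The push fit resisted with 10–12 N. The shaft stopped at a tool height of 51.4 mm, the expected home position. It stayed there under a confirming push that read 20 N, against the 40 N limit, with side forces up to about 6 N.

**Checks after letting go:**
- **Contact:** The force reading was near zero after letting go.
- **Height:** The wrist camera saw the shaft top within 1 pixel of where a fully home shaft should appear. The top camera read about 1.5 pixels off, but white on white, so less reliable. The side view was no help for the height.
- **Bystanders:** In the side view the other two shafts, the gear and the driver looked unmoved.

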